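# Shut and lock the gear cover of an inking roller

### The job

Get the inking roller ready to run: swing the cover of its gear case fully shut, then push the sprung stud on the cover in and turn it a quarter turn clockwise until it locks, and let go. How far in it must go is not known: feel for its soft stop and press no harder than that, do not wrench it, and leave the stones, the tin and the hand roller where they are.

Things in the scene. Friction and masses are not known exactly. Their poses are not given: they have to be found in the camera images.
- unit: grey gear case of a bench inking roller, fixed to the bench: an open-topped box 190 (x) x 240 (y) x 100 mm high. Origin at the centre of its underside, x away from the robot side, z up. A black ink roller (60 mm diameter, its top 92 mm high) stands out 225 mm from its +y side, ending in a cheek plate 100 mm high.
- hinge (a point): middle of the cover's hinge line, on the case's far top edge: at (85, 0, 100) mm in the case's frame; the line runs along the case's y. Axes as the case's.
- cover (a joint): angle of the cover (rad): 0 = lying shut on the case, larger = swung up (up to 1.3). The cover is an aluminium panel 185 mm (from the hinge to its free edge on the robot's side) x 236 mm x 5 mm, its underside in the hinge line. A stiff hinge (a few newtons at the free edge) lets it stay where it is left.
- cover_edge (a point): middle of the cover's free edge, on its upper face, 185 mm from the hinge line. Axes of the cover: x from the free edge to the hinge, y along the hinge, z out of its upper face.
- stud: sprung stud: dark wing grip 36 (own x) x 12 (own y) x 24 mm high on a steel flange disc 40 mm wide, 4 mm thick. Origin at the wing's centre, own z out of the cover, flange top 12 mm below the origin. On the cover's middle line, 140 mm from the hinge. Sprung out, the origin is 36 mm above the cover's upper face (cover shut: 141 mm above the bench). Its cross bar under the cover is parallel to the wing.
- stud_turn (a joint): angle of the stud in the cover (rad): 0 = wing along the cover's x, unlocked; grows clockwise seen from above, about 1.57 when locked. With the cover shut it cannot turn (play 0.14) until it is pushed in far enough; it may be gripped again half-way, as it stays in while between. It catches between 1.45 and 1.7 (hard stop); short of that it does not lock.
- plunger (a joint): how far the stud is pushed in (m), 0 = sprung out. Spring: 4 N to start, then 0.1 N per mm. The bar comes free to turn at a hidden depth of 4.5 to 15 mm, new each time; 1 mm deeper is a rubber stop of 15 N per mm (over 10 N on stop or socket is too much). A total push of 9 N suits every depth. Let go after the turn, it springs out 3 to 5 mm and is caught, 2 to 12.5 mm in.
- stone_a: grey stone weight 100 x 70 x 45 mm, leave alone; origin under its centre
- stone_b: grey stone weight 80 x 60 x 40 mm, leave alone; origin under its centre
- ink_tin: ink tin 72 mm in diameter, 85 mm high, leave alone; origin under its centre
- brayer: hand ink roller, 90 mm wide, 168 mm long, handle to its -x, leave alone; origin under its roller

How it is judged:
By the outcome, as a careful person would: the job done as asked, in the order asked, and still so for the second after the job is handed in, with the robot touching nothing.
It also fails if it takes over 61 s, if anything falls off the work surface, if the arm or the gripper's body presses on something with over 40 N, if the wrist force passes 120 N, or if a joint passes its speed limit or range.

### The arm

A 6-joint arm with a two-finger parallel gripper is mounted at the origin on the work surface. World frame = base frame: x ahead of the robot, y to its left, z up, the work surface at z = 0. Lengths are in m, angles in rad, forces in N, time in s.
With the tool pointing down it reaches from about 0.425 to 0.95 m from the base axis. Payload 3.5 kg.
Tool frame: the origin (TCP) lies between the finger pads; the fingertips stand 14 mm ahead of it and the grasp point (between the pads) lies 5 mm behind it (ctrl.tip_extent is the distance from the TCP to the fingertips, in m); x points along the fingers, z is the direction in which the jaws open and shut, and the axes are right-handed (so a half turn about x gives the same grasp; the last joint's range is limited). The gripper opens to 85 mm and grips with 20 to 120 N. Pads are 22 mm wide; open, the fingers measure 114 mm over their backs; the gripper's body (76 mm by 85 mm) begins 54 mm behind the grasp point. The pads swing forward as they close: fully open they stand 13 mm farther back than shut.
Start: joints at [-1.316, 0.286, 1.577, -0, 1.279, -0.15], TCP at [0.266, -0.62, 0.245] pointing down, gripper open.
Joint ranges: [-2.77, 2.77], [-0.9, 2.22], [0.21, 2.48], [-1.53, 4.67], [0.24, 2.81], [-2.84, 2.84]. Speed limits (rad/s): [2.79, 2.79, 3.14, 3.14, 3.14, 3.14].

### API

Orientations are given as a unit quaternion [x, y, z, w].
In Python, from plant import ctrl gives the robot as it stands.
- The arm moves only by the tool move_arm, never from a script. Its argument "commands" is one flat list of numbers, 4 for each row, row after row: the shift along the tool's x, y, z in units of 25 mm (1.0 is 25 mm), then the turn about the tool's x in units of 5 degrees (1.0 is 5 degrees). A call has 1 to 20 rows; each row shifts and turns the commanded pose from where the row before left it, along the tool's axes as they then stand; what a row does not reach is not made up. A row lasts 1/8 s, in which the tool goes at most 62.5 mm and 10.7 degrees, less where a joint would pass 70% of its speed; a pose out of reach is approached as far as the arm can. A call is refused whole if a number of a shift passes 1 or a number of a turn 1, either way. A call with a gripper value outside its range is refused whole. "jaw" is the finger opening in mm, from 0 to 85.4, set as the call begins (left out, the last holds). The fingers move at their own pace and stop on an object; "force" is the grip in N (left out, the last holds). Time passes only in rows, so rows that do not move let the fingers close. It gives the time, the measured TCP pose, the force and the opening at its end, in the units of the state.
- ctrl.get_state(): the state, without advancing time (a new reading comes with each control period).
- ctrl.read_camera(name): name is "scene" or "top"; returns the picture (400x640x3 uint8, red, green, blue); there is no depth.
- ctrl.get_calibration(name): a dict with "camera_matrix" (3x3 intrinsics, pixels), "camera_from_world" (4x4, takes a point from world to camera coordinates). Camera axes: x right, y down, z forward; pixel columns grow to the right and rows downward; lengths in m; the calibration is good to about 2 mm. A picture is of the moment at which its call begins. get_calibration takes no time and is no camera call.
- ctrl.sign_off(): hands the job in, once; it reports no verdict.
The state is a dict: "time": time; "qpos": joint angles; "dq": joint speeds; "joint_efforts": joint torques, N m; "eef_pos": TCP position; "tcp_rot": TCP orientation; "contact_force": force on the tool from outside, world axes, zero at the start; "wrist_torque": the same for the moment, N m; "opening": opening from 0.0 (shut) to 1.0 (fully open).
Only numpy, scipy, OpenCV 4.12 (cv2) and the standard library are available. Lean on these libraries where they do the work, as an engineer would, in place of code of your own. Each camera call takes 0.05 s, during which the arm holds its last target.

## Working session

There is one attempt and no reset: what is moved stays moved. The work goes in short steps, Python scripts to look and compute and a tool call to move; the robot and the scene stay as the last step left them, time stands still between calls to the robot, and variables do not carry over. Pictures are saved under pics/ and viewed, and the job is handed in when it is done.

Besides the shell and the picture viewer there is one more tool, called after "Emit:" as name(argument=value, ...) on one line, values as JSON. move_arm: Moves the arm, as the interface text tells. Its arguments: {"type":"object","properties":{"commands":{"type":"array"},"jaw":{"type":"number"},"force":{"type":"number"}},"required":["commands"]}

```bash
mkdir -p pics; ls
python3 - <<'E'
from plant import ctrl
import cv2,numpy as np
print(ctrl.get_state())
for n in("scene","top"):
    im=ctrl.read_camera(n); cv2.imwrite(f"pics/{n}0.png",im[:,:,::-1]); c=ctrl.get_calibration(n); print(n,np.round(c["camera_matrix"],2).tolist(),np.round(c["camera_from_world"],4).tolist())
print(ctrl.tip_extent)
E
```

```text
pics
{'time': 0.0, 'qpos': array([-1.31600466e+00,  2.87211500e-01,  1.57816501e+00, -2.34433133e-05,
        1.27860353e+00, -1.50026580e-01]), 'dq': array([-0.00021101, -0.00096592,  0.0007094 ,  0.00039322, -0.00186734,
        0.00066331]), 'joint_efforts': array([ 4.12366635e-04, -4.05973113e+01, -2.92626661e+01, -1.34587840e-04,
        5.85052432e-03, -1.32680708e-05]), 'eef_pos': array([ 0.26569744, -0.61983234,  0.24392307]), 'tcp_rot': array([ 0.38983423,  0.59094097, -0.38871647,  0.5896758 ]), 'contact_force': array([-0.13895469, -0.14484322,  0.04593915]), 'wrist_torque': array([ 0.02710214, -0.02446569,  0.01371287]), 'opening': 0.9974238079440714}
scene [[386.15, 0.0, 317.4], [0.0, 386.15, 196.8], [0.0, 0.0, 1.0]] [[0.0151, 0.9998, 0.0124, 0.0935], [0.82, -0.0052, -0.5723, -0.4366], [-0.5721, 0.0188, -0.8199, 1.2016], [0.0, 0.0, 0.0, 1.0]]
top [[444.5, 0.0, 319.15], [0.0, 444.5, 204.07], [0.0, 0.0, 1.0]] [[0.0126, -0.9998, -0.0169, -0.0734], [-0.9991, -0.0119, -0.0407, 0.5769], [0.0405, 0.0173, -0.999, 1.1107], [0.0, 0.0, 0.0, 1.0]]
0.014
```

View pics/scene0.png

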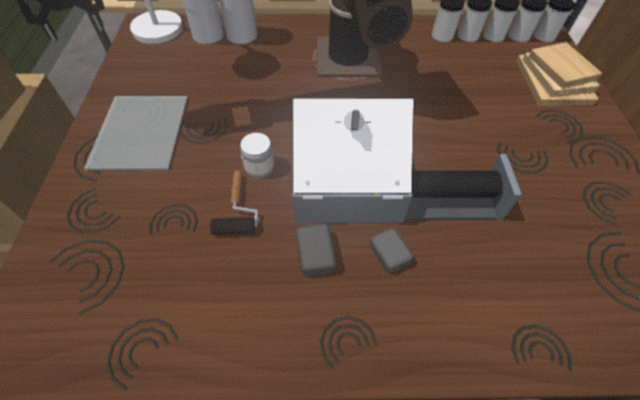

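View pics/top0.png

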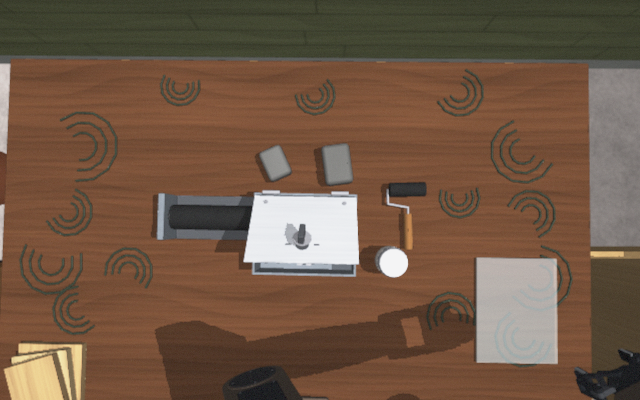

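Run:
```python
import cv2
a=cv2.imread("pics/scene0.png")[80:240,270:530]; cv2.imwrite("pics/sc0z.png",cv2.resize(a,None,fx=3,fy=3,interpolation=cv2.INTER_CUBIC))
a=cv2.imread("pics/top0.png")[140:300,150:410]; cv2.imwrite("pics/tp0z.png",cv2.resize(a,None,fx=3,fy=3,interpolation=cv2.INTER_CUBIC))
```

```text
(no output)
```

View pics/sc0z.png

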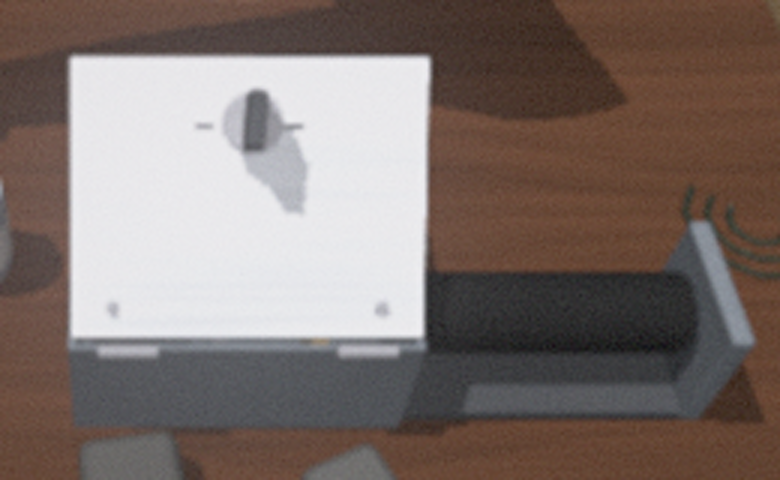

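View pics/tp0z.png

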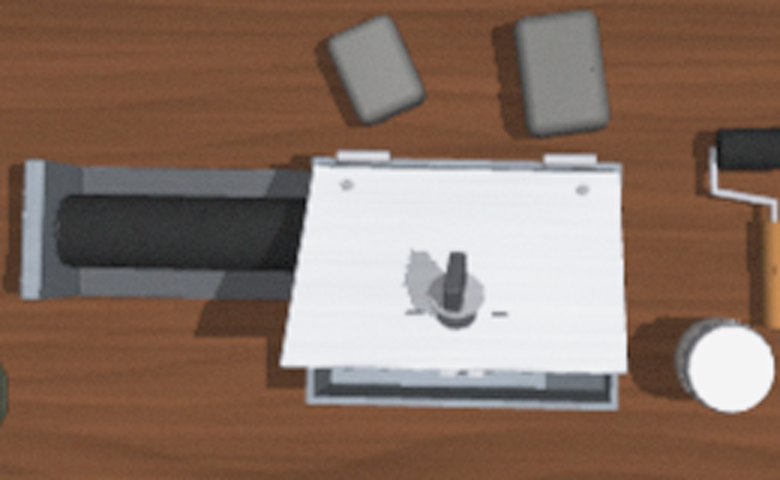

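```bash
cat > h.py <<'E'
import numpy as np,cv2
from plant import ctrl
def PM(n):
    c=ctrl.get_calibration(n); return np.array(c["camera_matrix"])@np.array(c["camera_from_world"])[:3]
def plane(n,px,z):
    P=PM(n); M=np.c_[P[:,0],P[:,1],P[:,2]*z+P[:,3]]; v=np.linalg.solve(M,[px[0],px[1],1]); return v[:2]/v[2]
def tri(s,t):
    X=cv2.triangulatePoints(PM("scene"),PM("top"),np.float64(s).reshape(2,1),np.float64(t).reshape(2,1))[:,0]; X=X[:3]/X[3]
    e=[ (lambda v:v[:2]/v[2])(PM(n)@np.r_[X,1])-p for n,p in(("scene",s),("top",t))]
    return X,np.abs(e).max()
def proj(n,X):
    v=PM(n)@np.r_[X,1]; return v[:2]/v[2]
E
python3 - <<'E'
from h import *
Z=lambda p,o:np.array([(p[0]+.5)/3-.5+o[0],(p[1]+.5)/3-.5+o[1]])
t=lambda *p:Z(p,(150,140)); s=lambda *p:Z(p,(270,80))
for n,p in dict(nr=(617,408),nl=(307,404),fl=(313,158),fr=(621,163)).items(): print(n,plane("top",t(*p),.1))
print("cheek top corners",[plane("top",t(*p),.1) for p in((24,298),(44,298),(44,160),(27,160))])
print("cheek scene",[plane("scene",s(*p),.1) for p in((693,223),(710,223),(753,345),(735,348))])
print("hinge scene edge",[plane("scene",s(*p),.1) for p in((70,347),(426,347))])
for nm,im,sl in(("scene","pics/scene0.png",(80,240,270,530)),("top","pics/top0.png",(140,300,150,370))):
    a=cv2.imread(im); a=a[sl[0]:sl[1],sl[2]:sl[3]]; m=(a.min(2)>185).astype(np.uint8)
    m=cv2.morphologyEx(m,cv2.MORPH_CLOSE,np.ones((9,9)))
    c=max(cv2.findContours(m,0,2)[0],key=cv2.contourArea); q=cv2.approxPolyDP(c,4,True)[:,0]+[sl[2],sl[0]]; print(nm,q.tolist())
for a,b in((s(70,56),t(627,373)),(s(430,56),t(281,365)),(s(70,338),t(620,166)),(s(425,338),t(314,166)),(s(113,310),t(582,190)),(s(382,310),t(347,185)),(s(256,120),t(456,285))): print(tri(a,b))
E
```

```text
nr [ 0.40997527 -0.15334822]
nl [0.40955985 0.08554735]
fl [0.59975121 0.08443477]
fr [ 0.59860772 -0.15469468]
cheek top corners [array([0.48822787, 0.30749382]), array([0.48843427, 0.29186465]), array([0.5957828 , 0.29474679]), array([0.59562987, 0.30808815])]
cheek scene [array([0.48997198, 0.29892933]), array([0.49002408, 0.31142966]), array([0.59895365, 0.30831921]), array([0.60134796, 0.29529417])]
hinge scene edge [array([ 0.5976927 , -0.15270711]), array([0.59920286, 0.08628502])]
scene [[294, 99], [294, 191], [387, 191], [388, 196], [410, 191], [411, 99]]
top [[255, 195], [244, 261], [358, 263], [355, 197], [347, 192], [332, 192], [331, 197], [280, 196], [278, 191]]
(array([ 0.44794939, -0.15167059,  0.2198997 ]), np.float64(0.26659581837714086))
(array([0.45045107, 0.08459974, 0.22200607]), np.float64(0.7040344318289726))
(array([ 0.5957983 , -0.15300627,  0.10774273]), np.float64(0.28323104106971186))
(array([0.59362401, 0.08428512, 0.10278316]), np.float64(0.7875250200686992))
(array([ 0.57676353, -0.12407209,  0.11311457]), np.float64(0.11633849797016182))
(array([0.57850993, 0.05612376, 0.11411466]), np.float64(0.33035372857307266))
(array([ 0.50619499, -0.03382305,  0.21837248]), np.float64(0.6859928260923311))
```

```bash
cat >> h.py <<'E'
from scipy.spatial.transform import Rotation as R
def rel(target,p=None):
    s=ctrl.get_state(); Rm=R.from_quat(s["tcp_rot"]).as_matrix()
    d=Rm.T@(np.array(target)-s["eef_pos"]); return d/0.025
def st():
    s=ctrl.get_state(); Rm=R.from_quat(s["tcp_rot"]).as_matrix()
    print("t",round(s["time"],2),"p",s["eef_pos"].round(4),"q",s["qpos"].round(3),"F",s["contact_force"].round(2),"M",s["wrist_torque"].round(2),"op",round(float(s["opening"]),3)); print("R cols",Rm.T.round(3).tolist(),"zaz",np.degrees(np.arctan2(Rm[1,2],Rm[0,2])).round(2))
E
python3 - <<'E'
from h import *
st(); print("to above", rel([.5,-.3,.29]))
print("tin",plane("top",(392,262),.085),"stones",plane("top",(337,164),.045),plane("top",(275,163),.04))
E
```

```text
t 0.1 p [ 0.2657 -0.6199  0.2441] q [-1.316  0.287  1.578  0.     1.279 -0.15 ] F [ 0.07 -1.09 -0.47] M [ 0.02 -0.04 -0.04] op 1.002
R cols [[-0.001, 0.002, -1.0], [0.919, 0.394, 0.0], [0.394, -0.919, -0.002]] zaz -66.81
to above [-1.81596999 13.65406317 -8.07419744]
tin [ 0.44122334 -0.23967093] stones [ 0.6753599  -0.10947892] [0.67691472 0.04362976]
```

Emit:
move_arm(commands=[-0.5,0.9,-0.5,0,-0.5,1,-0.6,0,-0.5,1,-0.6,0,-0.3,1,-0.6,0,0,1,-0.6,0,0,1,-0.6,0,0,1,-0.6,0,0,1,-0.6,0,0,1,-0.6,0,0,1,-0.6,0,0,1,-0.6,0,0,1,-0.6,0,0,1,-0.6,0,0,0.8,-0.4,0], jaw=0, force=60)

```text
time: 1.85
eef_pos: [0.5017, -0.2969, 0.2911]
tcp_rot: [0.389, 0.59, -0.389, 0.591]
contact_force: [0.1, -0.5, 0.2]
opening: -0.0
```

```bash
python3 -c "
from h import *
st(); print(rel([.465,.06,.30]))"
```

```text
t 1.85 p [ 0.5017 -0.2969  0.2911] q [-7.090e-01  5.200e-02  1.759e+00  1.000e-03  1.330e+00  4.560e-01] F [ 0.06 -0.5   0.18] M [-0.02  0.01 -0.  ] op -0.0
R cols [[0.001, 0.0, -1.0], [0.919, 0.395, 0.001], [0.395, -0.919, 0.0]] zaz -66.72
[ -0.35511914   4.29452424 -13.69431964]
```

Emit:
move_arm(commands=[-0.3,0.3,-1,0,0,0.3,-1,0,0,0.3,-1,0,0,0.3,-1,0,0,0.3,-1,0,0,0.3,-1,0,0,0.3,-1,0,0,0.3,-1,0,0,0.3,-1,0,0,0.3,-1,0,0,0.3,-1,0,0,0.3,-1,0,0,0.3,-1,0,0,0.3,-0.7,0])

```text
time: 3.6
eef_pos: [0.4614, 0.0585, 0.2976]
tcp_rot: [0.389, 0.591, -0.389, 0.59]
contact_force: [0.2, -0.4, 0.7]
opening: 0.002
```

Emit:
move_arm(commands=[0,0,0,-1,0,0,0,-1,0,0,0,-1,0,0,0,-1,0,0,0,-1,0,0,0,-1,0,0,0,-1,0,0,0,-1,0,0,0,-1,0,0,0,-1,0,0,0,-1,0,0,0,-1,0,0,0,-1,0,0,0,-1,0,0,0,-1,0,0,0,-1])

```text
time: 5.6
eef_pos: [0.4617, 0.0575, 0.2976]
tcp_rot: [-0.082, 0.702, 0.082, 0.702]
contact_force: [-0.1, 0.3, -1.0]
opening: 0.002
```

Emit:
move_arm(commands=[0,0,0,-1,0,0,0,-1,0,0,0,-1,0,0,0,-1,0,0,0,-1,0,0,0,-1,0,0,0,-1,0,0,0,-1,0,0,0,-1,0,0,0,-1,0,0,0,-1,0,0,0,-1,0,0,0,-1,0,0,0,-1,0,0,0,-1,0,0,0,-0.4])

```text
time: 7.6
eef_pos: [0.4618, 0.0573, 0.2976]
tcp_rot: [-0.501, 0.499, 0.501, 0.499]
contact_force: [1.0, -0.8, -0.3]
opening: -0.002
```

```bash
python3 -c "
from h import *
st(); print(rel([.467,.05,.239]))"
```

```text
t 7.6 p [0.4618 0.0573 0.2976] q [-0.095 -0.231  2.01   0.     1.363 -1.67 ] F [ 1.05 -0.75 -0.35] M [ 0.01  0.05 -0.02] op -0.002
R cols [[-0.0, 0.0, -1.0], [-1.0, -0.005, 0.0], [-0.005, 1.0, 0.0]] zaz 90.26
[ 2.34435132 -0.20660914 -0.29463182]
```

Emit:
move_arm(commands=[0.5,0,0,0,0.5,0,0,0,0.5,0,0,0,0.5,0,0,0,0.3,0,0,0,0.3,0.1,0,0,0.3,0.1,0,0,0.3,0.1,0,0,0.3,0.1,0,0,0.3,0.1,0,0,0.3,0.1,0,0])

```text
time: 8.98
eef_pos: [0.4473, 0.0567, 0.1948]
tcp_rot: [-0.501, 0.499, 0.501, 0.499]
contact_force: [-0.1, -0.3, 1.3]
opening: 0.0
```

```bash
python3 -c "
from h import *
st()
cv2.imwrite('pics/s1.png',ctrl.read_camera('scene')[:,:,::-1])"
```

```text
t 8.97 p [0.4473 0.0567 0.1948] q [-0.1   -0.176  2.156 -0.     1.162 -1.674] F [-0.06 -0.33  1.31] M [ 0.03  0.06 -0.03] op 0.0
R cols [[-0.0, 0.0, -1.0], [-1.0, -0.003, 0.0], [-0.003, 1.0, 0.0]] zaz 90.19
```

View pics/s1.png

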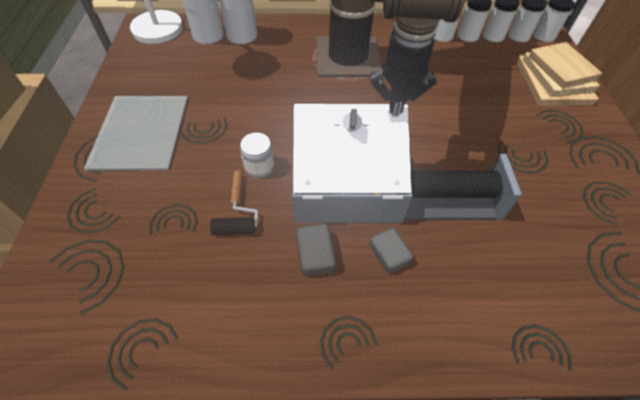

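The picture shows the shut fingers on the cover near its free edge at pixel (397,110). The free edge has dropped from row 99 to row 106, so I'm continuing down.

Emit:
move_arm(commands=[0.3,0.1,0,0,0.3,0.1,0,0,0.3,0,0,0,0.3,0,0,0,0.3,0,0,0,0.3,0,0,0,0.3,0,0,0,0.2,0,0,0,0.2,0,0,0,0,0,0,0])

```text
time: 10.28
eef_pos: [0.4424, 0.0567, 0.1323]
tcp_rot: [-0.501, 0.499, 0.501, 0.499]
contact_force: [0.9, -0.6, 0.1]
opening: -0.002
```

```bash
python3 -c "
from h import *
st()"
```

```text
t 10.28 p [0.4424 0.0567 0.1323] q [-0.101 -0.102  2.215  0.     1.028 -1.675] F [ 0.9  -0.58  0.11] M [ 0.01 -0.04  0.01] op -0.002
R cols [[-0.0, 0.0, -1.0], [-1.0, -0.003, 0.0], [-0.003, 1.0, 0.0]] zaz 90.19
```

Emit:
move_arm(commands=[0.15,0,0,0,0.15,0,0,0,0.1,0,0,0,0.05,0,0,0,0,0,0,0])

```text
time: 10.9
eef_pos: [0.4426, 0.0567, 0.1214]
tcp_rot: [0.501, -0.499, -0.501, -0.499]
contact_force: [1.4, 0.3, -0.3]
opening: 0.004
```

Emit:
move_arm(commands=[0.05,0,0,0,0,0,0,0])

```text
time: 11.15
eef_pos: [0.4427, 0.0567, 0.1203]
tcp_rot: [0.501, -0.499, -0.501, -0.499]
contact_force: [1.5, 0.8, -0.0]
opening: -0.0
```

Emit:
move_arm(commands=[0.05,0,0,0,0,0,0,0])

```text
time: 11.4
eef_pos: [0.4426, 0.0567, 0.119]
tcp_rot: [0.501, -0.499, -0.501, -0.499]
contact_force: [0.4, 1.1, 0.1]
opening: -0.001
```

Emit:
move_arm(commands=[0.05,0,0,0,0,0,0,0])

```text
time: 11.65
eef_pos: [0.4427, 0.0567, 0.1189]
tcp_rot: [-0.501, 0.499, 0.501, 0.499]
contact_force: [-2.6, 0.1, 7.9]
opening: 0.001
```

```bash
python3 -c "
from h import *
st()
cv2.imwrite('pics/s2.png',cv2.resize(ctrl.read_camera('scene')[80:240,270:530,::-1],None,fx=3,fy=3))
cv2.imwrite('pics/t2.png',cv2.resize(ctrl.read_camera('top')[140:300,150:410,::-1],None,fx=3,fy=3))"
```

```text
t 11.65 p [0.4427 0.0567 0.1189] q [-0.101 -0.079  2.223 -0.     0.999 -1.675] F [-2.64  0.15  7.9 ] M [ 0.08  0.53 -0.05] op 0.001
R cols [[-0.001, -0.0, -1.0], [-1.0, -0.004, 0.001], [-0.004, 1.0, -0.0]] zaz 90.2
```

View pics/s2.png

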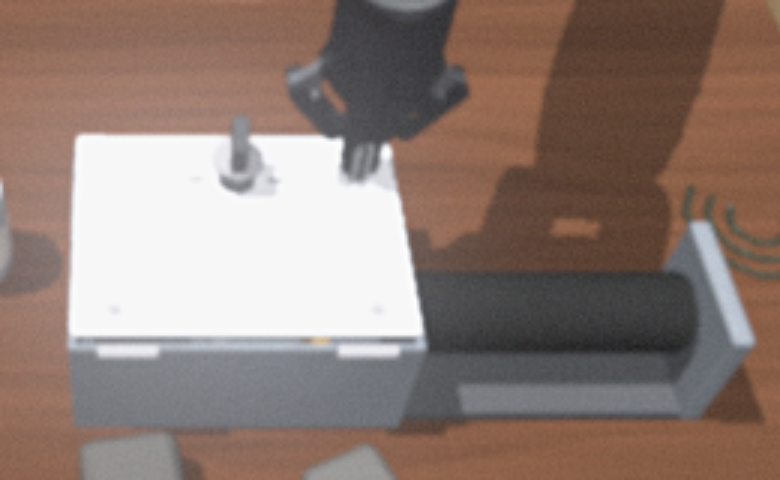

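View pics/t2.png

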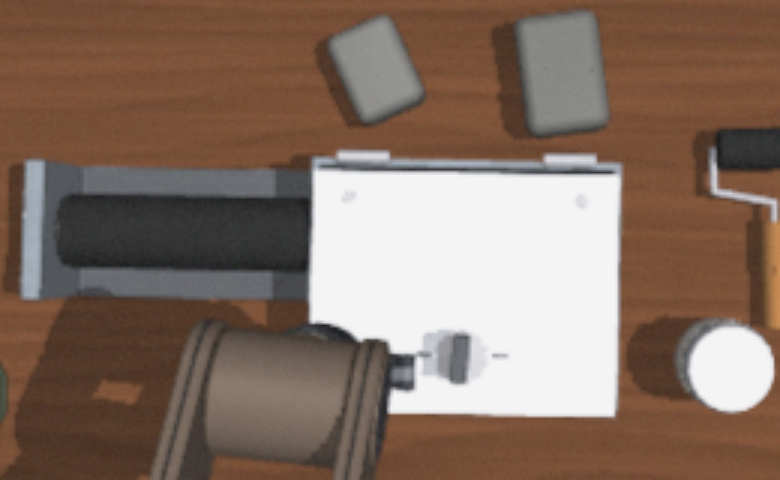

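Emit:
move_arm(commands=[0.04,0,0,0,0,0,0,0])

```text
time: 12.0
eef_pos: [0.4428, 0.0567, 0.1189]
tcp_rot: [-0.501, 0.499, 0.501, 0.499]
contact_force: [-5.3, 0.5, 13.5]
opening: 0.0
```

Emit:
move_arm(commands=[-0.5,0,0,0,-0.8,0,0,0,-0.8,0,0,0,-0.8,0,0,0,0,0,0,0], jaw=60)

```text
time: 12.62
eef_pos: [0.4437, 0.0566, 0.1911]
tcp_rot: [0.502, -0.498, -0.5, -0.5]
contact_force: [0.4, -0.2, -1.0]
opening: 0.702
```

```bash
python3 -c "
from h import *
st()
a=ctrl.read_camera('scene')[:,:,::-1];b=ctrl.read_camera('top')[:,:,::-1]
cv2.imwrite('pics/s3r.png',a);cv2.imwrite('pics/t3r.png',b)
cv2.imwrite('pics/s3.png',cv2.resize(a[110:160,310:400],None,fx=8,fy=8,interpolation=2))
cv2.imwrite('pics/t3.png',cv2.resize(b[230:290,270:360],None,fx=8,fy=8,interpolation=2))
for z in(.141,.153): print(proj('scene',[.4495,-.0345,z]),proj('top',[.4495,-.0345,z]))
"
```

```text
t 12.62 p [0.4437 0.0566 0.1911] q [-0.101 -0.184  2.169  0.     1.152 -1.675] F [ 0.45 -0.17 -1.04] M [0.02 0.07 0.04] op 0.702
R cols [[0.004, -0.0, -1.0], [-1.0, -0.003, -0.004], [-0.003, 1.0, -0.0]] zaz 90.19
[348.87826759 127.53302624] [303.12491038 259.20826554]
[349.32718676 123.45935226] [302.83575734 259.66326052]
```

View pics/s3.png

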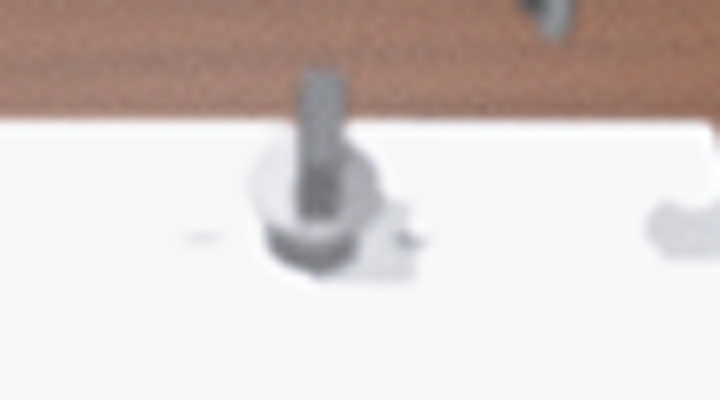

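View pics/t3.png

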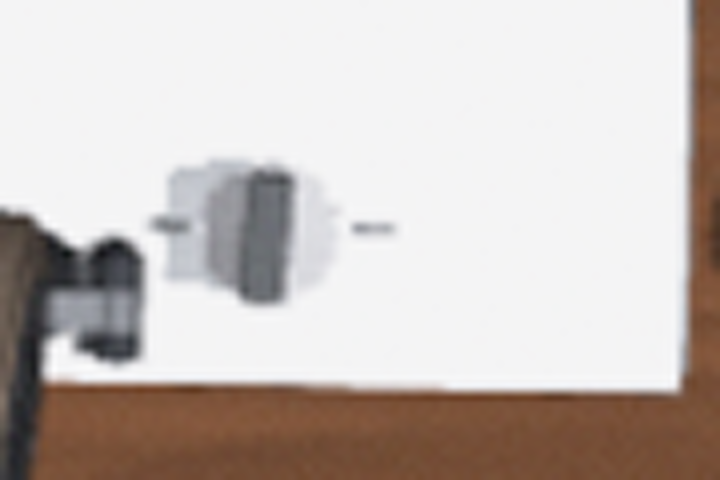

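Cover flat and shut. The wing is centred at top pixel (302.8,259.1), which agrees with the predicted stud position (0.450, -0.0345), and it is turned about 0.05 rad clockwise, within the play.

Emit:
move_arm(commands=[0,0,-0.6,0,0,-0.1,-0.9,0,0,-0.1,-0.9,0,0,0,-0.9,0,0,0,-0.3,0,0,0,0,0])

```text
time: 13.48
eef_pos: [0.4475, -0.0337, 0.1887]
tcp_rot: [-0.5, 0.5, 0.501, 0.499]
contact_force: [-0.5, 0.1, -0.3]
opening: 0.706
```

```bash
python3 -c "
from h import *
st(); print(rel([.4495,-.0345,.145]))"
```

```text
t 13.47 p [ 0.4475 -0.0337  0.1887] q [-0.302 -0.174  2.165  0.     1.151 -1.875] F [-0.54  0.09 -0.33] M [ 0.01 -0.   -0.04] op 0.706
R cols [[-0.001, 0.0, -1.0], [-1.0, -0.002, 0.001], [-0.002, 1.0, 0.0]] zaz 90.11
[ 1.74967185 -0.08155672 -0.03233539]
```

Emit:
move_arm(commands=[0.5,0,0,0,0.5,-0.08,-0.03,0,0.5,0,0,0,0.25,0,0,0,0,0,0,0])

```text
time: 14.1
eef_pos: [0.4494, -0.0338, 0.1448]
tcp_rot: [-0.5, 0.499, 0.501, 0.499]
contact_force: [0.2, -0.3, -0.2]
opening: 0.704
```

```bash
python3 -c "
from h import *
st()
cv2.imwrite('pics/s4.png',cv2.resize(ctrl.read_camera('scene')[80:180,290:420,::-1],None,fx=6,fy=6,interpolation=2))"
```

```text
t 14.1 p [ 0.4494 -0.0338  0.1448] q [-0.301 -0.109  2.196 -0.     1.056 -1.875] F [ 0.22 -0.31 -0.24] M [-0.02 -0.08  0.05] op 0.704
R cols [[-0.002, 0.0, -1.0], [-1.0, -0.004, 0.002], [-0.004, 1.0, 0.0]] zaz 90.21
```

View pics/s4.png

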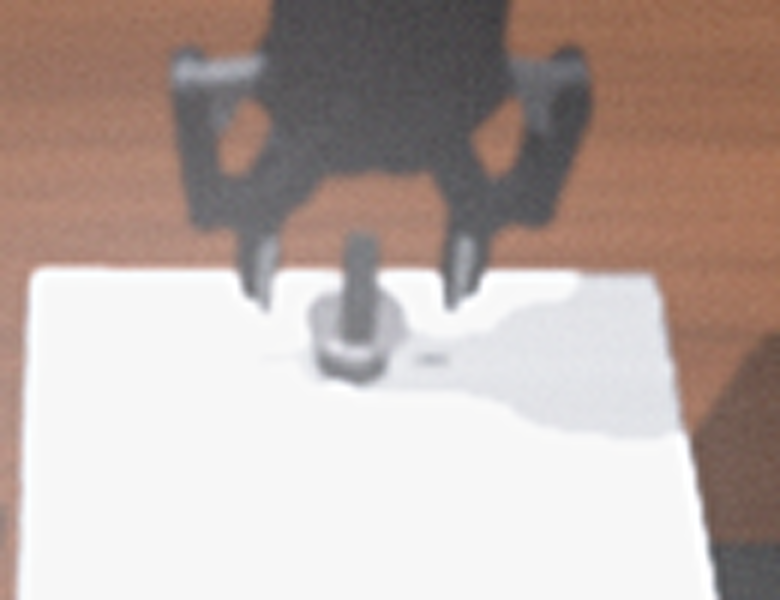

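The fingers straddle the wing, centred: fingertips at columns 258 and 457, wing at 358. Closing gently.

Emit:
move_arm(commands=[0,0,0,0,0,0,0,0,0,0,0,0,0,0,0,0,0,0,0,0], jaw=0, force=40)

```text
time: 14.78
eef_pos: [0.4498, -0.0334, 0.1458]
tcp_rot: [-0.5, 0.499, 0.501, 0.5]
contact_force: [-1.9, 3.8, 3.5]
opening: 0.129
```

Emit:
move_arm(commands=[0,0,0,0,0,0,0,0])

```text
time: 15.02
eef_pos: [0.4498, -0.0335, 0.1456]
tcp_rot: [-0.5, 0.499, 0.501, 0.5]
contact_force: [-0.6, 5.9, 2.6]
opening: 0.13
```

Emit:
move_arm(commands=[0.04,0,0.02,0,0.04,0,0,0,0,0,0,0])

```text
time: 15.4
eef_pos: [0.4497, -0.0334, 0.1434]
tcp_rot: [-0.501, 0.499, 0.501, 0.499]
contact_force: [-1.9, 3.9, 3.7]
opening: 0.13
```

Emit:
move_arm(commands=[0.04,0,0,0,0,0,0,0])

```text
time: 15.65
eef_pos: [0.4498, -0.0334, 0.1424]
tcp_rot: [-0.501, 0.499, 0.501, 0.499]
contact_force: [-1.7, 4.6, 3.1]
opening: 0.128
```

Emit:
move_arm(commands=[0.04,0,0,0,0,0,0,0])

```text
time: 15.9
eef_pos: [0.4498, -0.0334, 0.1415]
tcp_rot: [-0.501, 0.499, 0.501, 0.499]
contact_force: [-2.7, 4.5, 4.2]
opening: 0.128
```

Emit:
move_arm(commands=[0.02,0,0.01,0,0,0,0,0])

```text
time: 16.15
eef_pos: [0.4498, -0.0334, 0.1411]
tcp_rot: [0.501, -0.499, -0.501, -0.499]
contact_force: [-2.2, 3.3, 4.4]
opening: 0.128
```

Emit:
move_arm(commands=[0.02,0,0,0,0,0,0,0])

```text
time: 16.4
eef_pos: [0.4498, -0.0333, 0.1405]
tcp_rot: [-0.501, 0.499, 0.501, 0.499]
contact_force: [-2.7, 2.3, 3.6]
opening: 0.124
```

Emit:
move_arm(commands=[0.02,0,0,0,0,0,0,0])

```text
time: 16.65
eef_pos: [0.4498, -0.0334, 0.14]
tcp_rot: [-0.501, 0.499, 0.501, 0.499]
contact_force: [-3.2, 3.1, 4.0]
opening: 0.134
```

Emit:
move_arm(commands=[0.02,0,0,0,0,0,0,0])

```text
time: 16.9
eef_pos: [0.4498, -0.0333, 0.1399]
tcp_rot: [-0.501, 0.499, 0.501, 0.499]
contact_force: [-3.7, 4.2, 4.5]
opening: 0.129
```

Emit:
move_arm(commands=[0.02,0,0,0,0,0,0,0])

```text
time: 17.15
eef_pos: [0.4499, -0.0334, 0.1397]
tcp_rot: [-0.501, 0.499, 0.501, 0.499]
contact_force: [-3.9, 3.3, 7.9]
opening: 0.131
```

Emit:
move_arm(commands=[0.02,0,0,0,0,0,0,0])

```text
time: 17.4
eef_pos: [0.4499, -0.0333, 0.1396]
tcp_rot: [-0.501, 0.499, 0.501, 0.499]
contact_force: [-5.4, 3.8, 9.6]
opening: 0.13
```

Emit:
move_arm(commands=[0,0,0,0.5,0,0,0,1,0,0,0,1,0,0,0,1,0,0,0,0])

```text
time: 18.02
eef_pos: [0.4498, -0.0335, 0.1396]
tcp_rot: [-0.419, 0.57, 0.419, 0.569]
contact_force: [-5.8, 3.2, 9.6]
opening: 0.128
```

```bash
python3 -c "
from h import *
st()"
```

```text
t 18.02 p [ 0.4498 -0.0335  0.1396] q [-3.000e-01 -1.000e-01  2.199e+00 -1.000e-03  1.043e+00 -1.568e+00] F [-5.85  3.19  9.56] M [ 0.52  1.   -0.06] op 0.128
R cols [[-0.001, -0.001, -1.0], [-0.955, 0.298, 0.001], [0.298, 0.955, -0.001]] zaz 72.68
```

Emit:
move_arm(commands=[0,0.01,0,1,0,0.01,0,1,0,0,0,1,0,0,0,1,0,0,0,1,0,0,0,1,0,0,0,0])

```text
time: 18.9
eef_pos: [0.4496, -0.0337, 0.1396]
tcp_rot: [-0.258, 0.659, 0.257, 0.658]
contact_force: [-5.6, 2.1, 8.7]
opening: 0.13
```

```bash
python3 -c "
from h import *
st()"
```

```text
t 18.9 p [ 0.4496 -0.0337  0.1396] q [-3.000e-01 -1.010e-01  2.200e+00 -2.000e-03  1.043e+00 -1.044e+00] F [-5.56  2.13  8.72] M [ 0.28  0.86 -0.01] op 0.13
R cols [[-0.0, -0.002, -1.0], [-0.678, 0.735, -0.001], [0.735, 0.678, -0.001]] zaz 42.69
```

Emit:
move_arm(commands=[0,0,0,1,0,0,0,1,0,0,0,1,0,0,0,1,0,0,0,1,0,0,0,1,0,0,0,1,0,0,0,1,0,0,0,0.7,0,0,0,0])

```text
time: 20.15
eef_pos: [0.4492, -0.0339, 0.1396]
tcp_rot: [0.004, 0.708, -0.006, 0.707]
contact_force: [-5.8, 1.1, 10.0]
opening: 0.128
```

```bash
python3 -c "
from h import *
st()
cv2.imwrite('pics/s5.png',cv2.resize(ctrl.read_camera('scene')[80:180,290:420,::-1],None,fx=6,fy=6,interpolation=2))"
```

```text
t 20.15 p [ 0.4492 -0.0339  0.1396] q [-0.3   -0.101  2.2   -0.003  1.044 -0.285] F [-5.81  1.07 10.02] M [ 0.2   1.13 -0.06] op 0.128
R cols [[-0.002, -0.002, -1.0], [0.014, 1.0, -0.002], [1.0, -0.014, -0.002]] zaz -0.78
```

View pics/s5.png

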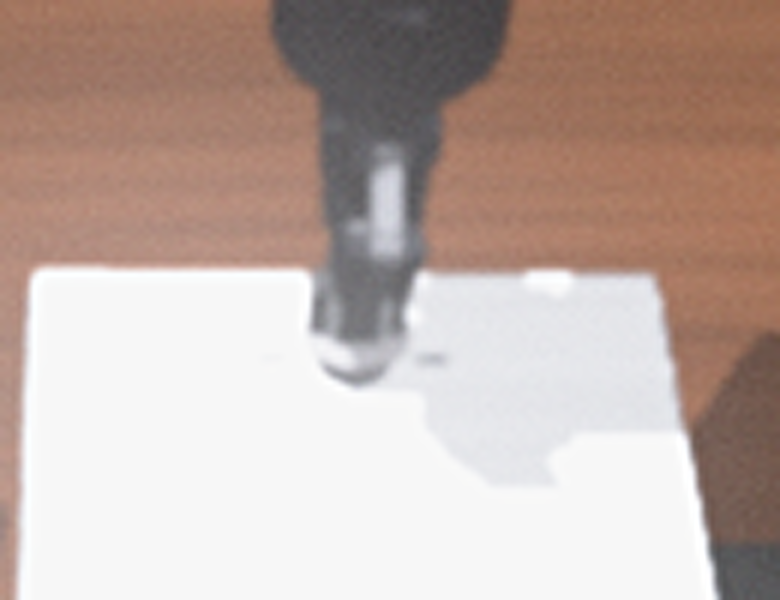

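The wing is turned with the gripper and the flange still shows at (360,360). Next I ease the stud up under control to see whether it catches.

Emit:
move_arm(commands=[-0.04,0,0,0,-0.04,0,0,0,-0.02,0,0,0,0,0,0,0])

```text
time: 20.7
eef_pos: [0.4491, -0.0337, 0.141]
tcp_rot: [0.004, 0.707, -0.005, 0.707]
contact_force: [-4.4, -2.3, 3.0]
opening: 0.129
```

Emit:
move_arm(commands=[-0.02,0,0,0,-0.02,0,0,0,0,0,0,0])

```text
time: 21.08
eef_pos: [0.4491, -0.0337, 0.1419]
tcp_rot: [0.004, 0.707, -0.005, 0.707]
contact_force: [-4.6, -1.6, 3.0]
opening: 0.127
```

Emit:
move_arm(commands=[-0.02,0,0,0,-0.02,0,0,0,0,0,0,0])

```text
time: 21.45
eef_pos: [0.4491, -0.0337, 0.1429]
tcp_rot: [0.004, 0.707, -0.005, 0.707]
contact_force: [-4.2, -1.4, 2.9]
opening: 0.128
```

Emit:
move_arm(commands=[-0.02,0,0,0,0,0,0,0])

```text
time: 21.7
eef_pos: [0.4492, -0.0337, 0.1434]
tcp_rot: [0.004, 0.707, -0.005, 0.707]
contact_force: [-5.5, -1.9, 3.1]
opening: 0.13
```

Emit:
move_arm(commands=[0,0,0,0,0,0,0,0,0,0,0,0], jaw=50)

```text
time: 22.08
eef_pos: [0.4497, -0.0331, 0.1435]
tcp_rot: [0.005, 0.707, -0.005, 0.707]
contact_force: [-0.1, -0.4, 0.2]
opening: 0.582
```

Emit:
move_arm(commands=[-0.5,0,0,0,-1,0,0,0,-1,0,0,0,-1,0,0,0,-0.5,0,1,0,0,0,1,0,0,0,1,0,0,0,1,0,0,0,0,0])

```text
time: 23.2
eef_pos: [0.5505, -0.0346, 0.2443]
tcp_rot: [0.005, 0.707, -0.005, 0.707]
contact_force: [-0.7, 0.6, 0.7]
opening: 0.585
```

```bash
python3 -c "
from h import *
st()
a=ctrl.read_camera('scene')[:,:,::-1];b=ctrl.read_camera('top')[:,:,::-1]
cv2.imwrite('pics/s6r.png',a)
cv2.imwrite('pics/s6.png',cv2.resize(a[80:180,290:420],None,fx=6,fy=6,interpolation=2))
cv2.imwrite('pics/t6.png',cv2.resize(b[230:290,270:360],None,fx=8,fy=8,interpolation=2))
cv2.imwrite('pics/t6r.png',b)
"
```

```text
t 23.2 p [ 0.5505 -0.0346  0.2443] q [-0.247  0.015  1.883  0.     1.242 -0.233] F [-0.74  0.6   0.69] M [ 0.02 -0.06 -0.  ] op 0.585
R cols [[0.001, -0.0, -1.0], [0.014, 1.0, -0.0], [1.0, -0.014, 0.001]] zaz -0.78
```

View pics/s6.png

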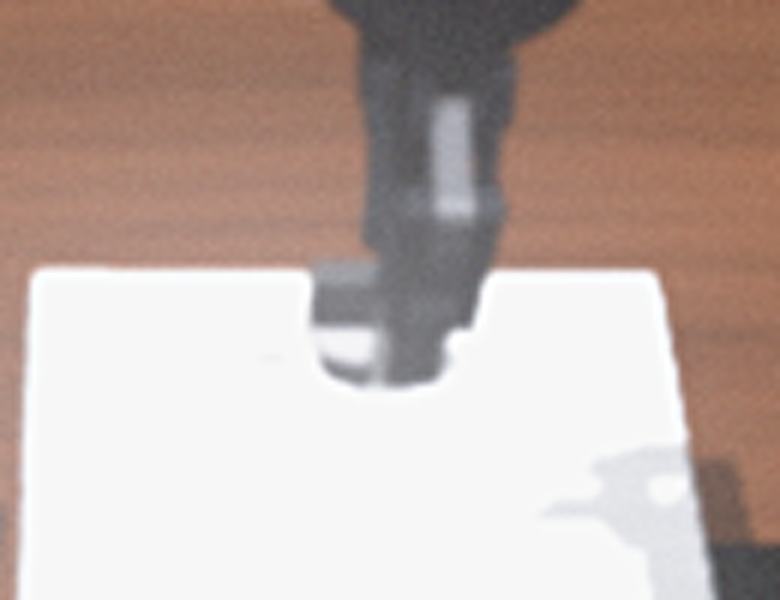

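View pics/t6r.png

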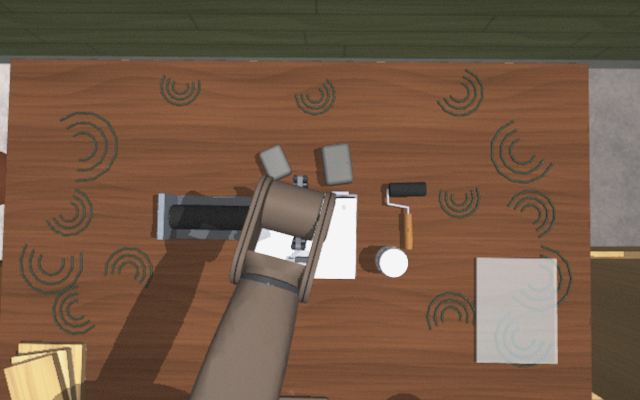

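The wing now lies along y, but the arm blocks both views. Moving aside along +y.

Emit:
move_arm(commands=[0,1,0,0,0,1,0,0,0,1,0,0,0,1,0,0,0,1,0,0,0,1,0,0,0,1,0,0,0,1,0,0,0,1,0,0,0,1,0,0,0,1,0,0,0,0,0,0])

```text
time: 24.8
eef_pos: [0.5523, 0.2414, 0.2439]
tcp_rot: [0.004, 0.707, -0.004, 0.707]
contact_force: [-1.2, -0.5, -0.9]
opening: 0.588
```

```bash
python3 -c "
from h import *
st()
a=ctrl.read_camera('scene')[:,:,::-1];b=ctrl.read_camera('top')[:,:,::-1]
cv2.imwrite('pics/s7r.png',a)
cv2.imwrite('pics/s7.png',cv2.resize(a[80:180,290:420],None,fx=6,fy=6,interpolation=2))
cv2.imwrite('pics/t7.png',cv2.resize(b[230:290,270:360],None,fx=8,fy=8,interpolation=2))
for z in(.117,.135,.144,.147,.149,.153):
  print(z,[(proj('scene',[.4495+dx,-.0345,z])-[290,80])*6 for dx in (-.006,.006)],(proj('top',[.4495,-.0345,z])-[270,230])*8)
"
```

```text
t 24.8 p [0.5523 0.2414 0.2439] q [ 0.244  0.13   1.762 -0.     1.25   0.256] F [-1.19 -0.48 -0.89] M [-0.03 -0.01 -0.02] op 0.588
R cols [[-0.0, -0.0, -1.0], [0.012, 1.0, -0.0], [1.0, -0.012, -0.0]] zaz -0.68
0.117 [array([347.0834041 , 320.47427659]), array([349.06488642, 344.38305984])] [269.46122044 226.6450703 ]
0.135 [array([350.92665983, 285.23096712]), array([352.97519793, 309.27343074])] [266.13495906 231.87908835]
0.144 [array([352.89959827, 267.13878563]), array([354.98299542, 291.24596027])] [264.42625881 234.56780309]
0.147 [array([353.56507219, 261.03627653]), array([355.66029404, 285.16467923])] [263.84973485 235.4749888 ]
0.149 [array([354.0109261 , 256.94772026]), array([356.11408908, 281.09017627])] [263.46342539 236.08286366]
0.153 [array([354.90797255, 248.72165151]), array([357.02715868, 272.89197134])] [262.68605875 237.30608415]
```

View pics/s7.png

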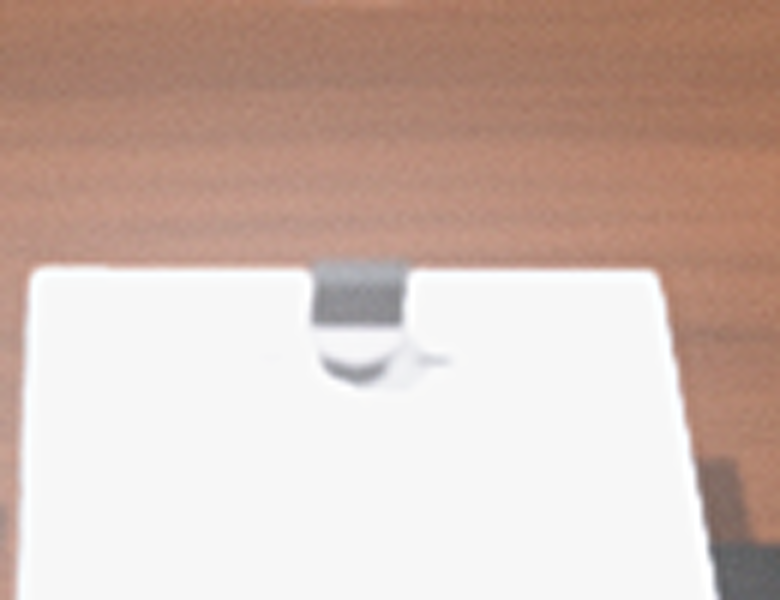

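View pics/t7.png

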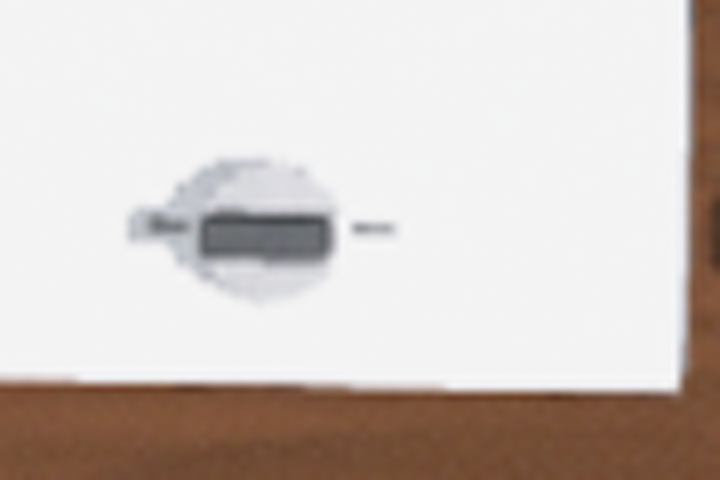

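View pics/s7r.png

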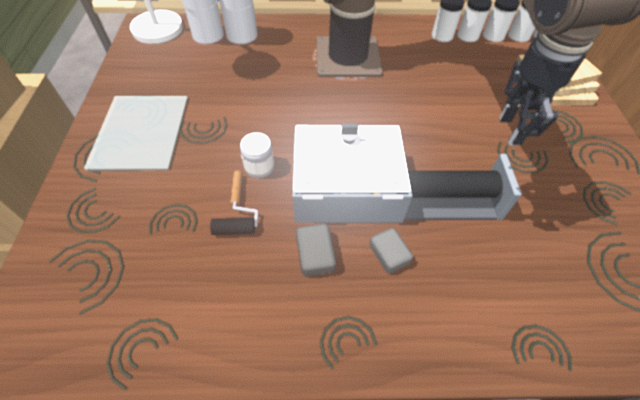

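```bash
python3 -c "
from h import *
b=cv2.cvtColor(cv2.imread('pics/t7.png'),6)[180:290,185:350]; m=(b<150).astype(np.uint8)
c=max(cv2.findContours(m,0,2)[0],key=cv2.contourArea); print('wing rect',cv2.minAreaRect(c))
st(); print(ctrl.sign_off())"
```

```text
wing rect ((79.25183868408203, 56.451995849609375), (132.20993041992188, 48.8484992980957), 2.2025980949401855)
t 24.9 p [0.5527 0.24   0.2438] q [ 2.420e-01  1.300e-01  1.762e+00 -1.000e-03  1.249e+00  2.550e-01] F [ 1.2  -0.72 -0.41] M [-0.    0.01  0.05] op 0.583
R cols [[-0.0, -0.001, -1.0], [0.014, 1.0, -0.001], [1.0, -0.014, -0.0]] zaz -0.79
the job is handed in; nothing more can be done
None
```

The cover is shut, and the stud is turned a quarter turn clockwise and looks locked. I handed the job in at about 25 s of the allowed 61 s.

- **Cover:** I pushed the free edge down with closed fingers until it seated, using about 13 N. The pictures show it lying flat.
- **Stud:** I gripped the wing and pressed it in small steps until it met the soft stop, about 6 mm in. The reading there was about 9 to 10 N in total. I turned it about 91° with almost no turning resistance, eased it back out about 4 mm, opened the jaws and moved clear.

**Last checks:**
- The top view shows the wing about 2° off the quarter-turn line, well inside the catch range.
- In the scene view the stud sits about 3 to 4 mm in, which fits being caught. My separate pixel readings ranged from 2 to 5.5 mm.
- The stones, the tin and the hand roller look unmoved.
- The gripper was touching nothing at hand-in.

**Less certain:**
- The force sensor is noisy by about 1 N, so the peak push of about 10 N may have gone slightly over the suggested 9 N. That still leaves an estimated 5 N on the stop, under the 10 N limit.
- The stud was still pushing up with about 3 N when I opened the jaws. I therefore did not feel the catch take hold, and I did not tug it to test the lock. That it caught rests on the turn angle and the depth seen in the pictures.

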